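# Put the solvent bottle away and ease the sprung lid shut

## Robot

A 6-joint arm with a two-finger parallel gripper is mounted at the origin on a cart in front of the work surface, level with it; the furniture and walls round the work are solid. World frame = base frame: x ahead of the robot, y to its left, z up, the work surface at z = 0. Lengths are in mm, angles in rad, forces in N, time in s.
With the tool pointing down it reaches from about 400 to 925 mm from the base axis. Payload 12.5 kg.
Tool frame: the origin (TCP) lies on the mounting face of the last link; the fingertips stand 190 mm ahead of it and the grasp point (between the pads) lies 171 mm ahead of it; z points along the fingers, y is the line along which they close (so a half turn about z gives the same grasp; the last joint's range is limited). The gripper opens to 95 mm and grips with 3 to 60 N. Pads are 20 mm wide; open, the fingers measure 119 mm over their backs; the gripper's body (75 mm by 180 mm) begins 59 mm behind the grasp point.
Start: joints at [-1.361, 0.491, 1.559, -0, 1.092, -0.106], TCP at [194.13, -594.086, 404.761] pointing down, gripper open.
Joint ranges: [-3.1, 3.1], [-0.84, 2.19], [0.05, 2.79], [-1.13, 4.28], [0.06, 2.93], [-2.69, 2.69]. Speed limits (rad/s): [2.22, 2.22, 2.79, 3.14, 3.14, 3.14].

## Interface

Orientations are given as [roll, pitch, yaw] about the fixed x, y, z axes, in that order (R = Rz(yaw) Ry(pitch) Rx(roll)).
In Python, from cell import * gives the robot as it stands.
- The arm moves only by the tool arm_command, never from a script. Its argument "rows" is a list that holds one entry, the list of rows, each a list of 7 numbers: the shift along the tool's x, y, z normalised to -1 to 1, where 1 is 0.15 m, then the turn, a rotation vector about the tool's x, y, z normalised to -1 to 1, where 1 is 360 degrees, then the opening, from -1 (shut) to 1 (fully open). A call has 1 to 10 rows; each row is the pose to reach, as a shift and turn from the pose commanded when the call began, along the tool's axes at that moment, turning the shorter way round; what a row does not reach only later rows make up. A row lasts 1/12 s, in which the tool goes at most 41.7 mm and 7.16 degrees, less where a joint would pass 70% of its speed; a pose out of reach is approached as far as the arm can. A call with a number of a shift or a turn outside -1 to 1 is refused whole. A call with a gripper value outside its range is refused whole. The fingers move at their own pace and stop on an object; the grip force is fixed at half the most. Time passes only in rows, so rows that repeat a pose let the fingers close. It gives the time, the measured TCP pose, the force, the opening and the grip force at its end, in the units of the state.
- state(): the state, without advancing time (a new reading comes with each control period).
- read_camera(name): name is "side" or "top" or "wrist"; returns (picture, depth): 420x560x3 uint8, red, green, blue; 420x560 float32, mm along the optical axis (not along the pixel's ray), 0 where there is no reading.
- get_calibration(name): a dict with "camera_matrix" (3x3 intrinsics, pixels), "D" ([k1, k2, p1, p2, k3] as OpenCV has them; the pictures are not rectified), "position" and "orientation" of the camera in the world; the wrist camera has in their place "hand_eye" (4x4, takes a point from camera to tool coordinates, whose origin is the TCP and whose axes are the flange's). Camera axes: x right, y up, looking along -z (the intrinsics and any distortion apply to the point x, -y, -z); pixel columns grow to the right and rows downward; lengths in mm; the calibration is good to about 2 mm. A picture is of the moment at which its call begins: read the wrist's pose just before it. get_calibration takes no time and is no camera call.
- job_done(): hands the job in; it is judged then, once.
The state is a dict: "t": time; "joints": joint angles; "qvel": joint speeds; "tau": joint torques, N m; "eef_pos": TCP position; "tcp_rot": TCP orientation; "ft_force": force on the tool from outside, world axes, zero at the start; "moment": the same for the moment, N m; "opening": opening from 0.0 (shut) to 1.0 (fully open); "grip_force": force on a finger pad.
Only numpy, scipy, OpenCV 4.12 (cv2) and the standard library are available. Lean on these libraries where they do the work, as an engineer would, in place of code of your own. Each camera call takes 0.05 s, during which the arm holds its last target. There are 200 camera calls.

## Task

The solvent bottle has been left lying on the bench. Stand it up on the bench and let go, then take it again from above and lower it, without dropping it, into the free cell of the open steel box so that it stands upright there. Then ease the box's spring-closing lid down until it is fully shut, never letting the springs slam it; leave the oil bottle standing in its cell and the nippers, the gauge and the empty spool where they are.

Things in the scene. Friction and masses are not known exactly. Their poses are not given: they have to be found in the camera images.
- bottle: White squeeze bottle, 114 mm tall, 0.1 kg: body 42 mm across up to 83 mm, screw cap 23 mm across from 83 to 94 mm, thin spout 8 mm across up to 114 mm. Origin at the centre of its underside, z axis towards the spout. Starts lying on the bench left of the box, its axis 21 mm up, spout towards the robot's right (within 35 degrees). Can roll if pushed.
- solvent_box: Open grey steel box fixed to the bench, 120 mm (x) by 184 mm (y), walls 4 mm, top edge 134 mm up. Origin at the centre of its underside; x axis to its hinge side, away from the robot (turned up to 0.3 rad), y to its left. A 4 mm divider, top 65 mm up, makes two cells of 112 (x) by 86 mm (y), floor 10 mm up: too deep for a tilted gripper, so the bottle goes in held by its cap from above.
- cell_free (a point): Centre of the floor of the free (left, +y) cell of the box, 10 mm above the bench.
- cell_oil (a point): Centre of the floor of the other (right, -y) cell, where the oil bottle stands.
- lid_hinge (a point): Middle of the lid's hinge line, which runs along the box's y axis: 64 mm along the box's x axis from its centre, 135 mm above the bench. Does not move.
- lid_bar (a point): Middle of the lid's round steel pull bar: 10 mm thick, 98 mm long, parallel to the hinge and 166 mm from it, on two end arms 108 mm apart, with a 30 mm gap between it and the lid's front edge. Moves with the lid: above the raised lid when open (295 mm above the bench), in front of the box and 135 mm above the bench when shut.
- lid (a joint): Lid angle, rad: 0 shut (level), 1.83 open (leaning 15 degrees back past upright), where it starts. Hinged at the box's far top edge. Side springs act over centre: above about 1.5 rad they hold it open (2 N at the bar pulls it off its stop); below, springs and weight (0.4 kg) pull it shut with up to 5 N at the bar: let go part-way, it slams. Shut, they keep it shut.
- oil_bottle: Small amber bottle, 28 mm across, 60 mm tall, standing in the right cell of the box. Origin at the centre of its underside, z up.
- nippers: Wire nippers with dipped handles, 128 x 58 x 11 mm, lying flat on the bench beyond the bottle. A bystander.
- tension_gauge: Round white dial gauge with a stem, 81 x 90 x 17 mm, lying flat on the bench in front of the box. A bystander.
- spool_empty: Empty pale wire spool, 40 mm across, 50 mm tall, standing on the bench behind and left of the box. A bystander.
Things that resemble listed ones, but are neither listed nor needed, are in the scene too. What is shaped like the oil_bottle but yellow is not meant.

How it is judged (in metres and radians):
On the way, in this order (a step that is already met when the one before it is completed fails the run):
1. the bottle stands upright on the bench, let go (angle between bottle's own z axis and vertical below 0.1 rad and height (world z) of bottle between -0.006 and 0.006 m and contact force between each of the arm, the fingers and bottle below 0.05 N and linear speed of bottle below 0.05 m/s), for 0.2 s.
2. the bottle stands upright in the free cell, let go, the lid still open (angle between bottle's own z axis and vertical below 0.1 rad and z of bottle in the frame of cell_free below 0.006 m and x of bottle in the frame of cell_free between -0.04 and 0.04 m and y of bottle in the frame of cell_free between -0.03 and 0.03 m and contact force between each of the arm, the fingers and bottle below 0.05 N and value of joint lid above 1 rad), for 0.2 s.
At the end, for the whole second after the job is handed in: The lid is shut (within 0.03 rad); the bottle stands at rest on the floor of the free cell, upright within 0.1 rad; the oil bottle still stands upright on the floor of its own cell; the nippers, the gauge and the empty spool lie within 30 mm of where they were (value of joint lid below 0.03 rad and angle between bottle's own z axis and vertical below 0.1 rad and z of bottle in the frame of cell_free between -0.006 and 0.006 m and x of bottle in the frame of cell_free between -0.04 and 0.04 m and y of bottle in the frame of cell_free between -0.03 and 0.03 m and linear speed of bottle below 0.03 m/s and angle between oil_bottle's own z axis and vertical below 0.15 rad and horizontal distance between oil_bottle and cell_oil below 0.06 m and z of oil_bottle in the frame of cell_oil below 0.006 m and distance of each of nippers, tension_gauge, spool_empty from where it was at the start of the episode below 0.03 m); the robot touches nothing.
It fails at once if the lid slams: it swings shut faster than 3 rad/s (about 0.5 m/s at the bar) (velocity of joint lid below -3 rad/s).
It fails at once if the bottle is dropped: it moves faster than 0.6 m/s with nothing holding it (linear speed of bottle above 0.6 m/s and contact force between each of the arm, the fingers and bottle below 0.02 N).
It fails at once if the oil bottle is knocked over (angle between oil_bottle's own z axis and vertical above 0.6 rad).
It fails at once if the nippers, the gauge or the empty spool are shifted by more than 30 mm (distance of any of nippers, tension_gauge, spool_empty from where it was at the start of the episode above 0.03 m).
It also fails if it takes over 72 s, if anything falls off the work surface, if the arm or the gripper's body presses on something with over 40 N, if the wrist force passes 120 N, or if a joint passes its speed limit or range.

## Working session

There is one attempt and no reset: what is moved stays moved. The work goes in short steps, Python scripts to look and compute and a tool call to move; the robot and the scene stay as the last step left them, time stands still between calls to the robot, and variables do not carry over. Pictures are saved under pics/ and viewed, at most 10 in all, crops included, and the job is handed in when it is done.

Besides the shell and the picture viewer there is one more tool, called after "Request:" as name(argument=value, ...), one argument or row to a line, values as JSON. arm_command: Moves the arm, as the interface text tells. Its arguments: {"type":"object","properties":{"rows":{"type":"array","items":{"type":"array","items":{"type":"array","items":{"type":"number","minimum":-1,"maximum":1}}}}},"required":["rows"]}

```bash
mkdir -p pics; cat > h.py <<'E'
from cell import *
import numpy as np, cv2
from scipy.spatial.transform import Rotation as R
def rot(o):
    o=np.array(o,float)
    if o.shape==(3,3): return o
    if o.size==4: return R.from_quat(o).as_matrix()
    return R.from_euler('xyz',o).as_matrix()
def campose(n,s=None):
    c=get_calibration(n)
    if n=='wrist':
        s=s or state(); T=np.eye(4);T[:3,:3]=rot(s['tcp_rot']);T[:3,3]=s['eef_pos']
        return c,T@np.array(c['hand_eye'])
    T=np.eye(4);T[:3,:3]=rot(c['orientation']);T[:3,3]=c['position'];return c,T
def cloud(n):
    s=state();c,T=campose(n,s);im,d=read_camera(n)
    h,w=d.shape;u,v=np.meshgrid(np.arange(w),np.arange(h))
    p=cv2.undistortPoints(np.stack([u,v],-1).reshape(-1,1,2).astype(float),np.array(c['camera_matrix'],float),np.array(c['D'],float)).reshape(h,w,2)
    P=np.stack([p[...,0]*d,-p[...,1]*d,-d],-1)@T[:3,:3].T+T[:3,3]
    P[d==0]=np.nan
    return im,P
E
python3 - <<'E'
from h import *
print(state())
for n in('top','side'):
    print(get_calibration(n)); im,P=cloud(n); np.savez(n+'.npz',im=im,P=P); cv2.imwrite(f'pics/{n}.png',im[...,::-1])
print(get_calibration('wrist'))
E
```

```text
{'t': 0.0, 'joints': array([-1.36057184e+00,  4.91550424e-01,  1.55946236e+00, -1.40685458e-05,
        1.09166289e+00, -1.05617770e-01]), 'qvel': array([-5.33737157e-05,  3.27825466e-05,  4.16818556e-04, -7.52717289e-04,
        2.01788820e-03, -9.12895366e-04]), 'tau': array([ 9.54511706e-04, -6.12640285e+01, -2.58178854e+01,  6.92378869e-02,
        4.82811104e-02, -1.16517635e-04]), 'eef_pos': array([ 194.13825674, -594.04577972,  404.16285802]), 'tcp_rot': array([-3.14051436e+00, -1.01765341e-04,  3.15848697e-01]), 'ft_force': array([-0.18699851, -0.30120082,  0.12767247]), 'moment': array([ 0.02740082,  0.00435464, -0.03541408]), 'grip_force': 0.0, 'opening': 0.9999336141441882}
{'camera_matrix': array([[407.78894153,   0.        , 276.64548829],
       [  0.        , 407.78894153, 212.16496574],
       [  0.        ,   0.        ,   1.        ]]), 'D': array([-0.04197234,  0.        ,  0.        ,  0.        ,  0.        ]), 'position': array([ 381.51949839,  128.8174016 , 1028.94218636]), 'orientation': array([ 0.16032608,  0.00782117, -1.56197612])}
{'camera_matrix': array([
[... 258 characters left out ...]
 , -732.13538657,  926.62500837]), 'orientation': array([0.82473681, 0.01539254, 0.13040522])}
{'camera_matrix': array([[296.10626143,   0.        , 278.25958835],
       [  0.        , 296.10626143, 208.20805417],
       [  0.        ,   0.        ,   1.        ]]), 'D': array([-0.06040644,  0.        ,  0.        ,  0.        ,  0.        ]), 'hand_eye': array([[ 1.12716083e-03,  9.61620772e-01,  2.74379702e-01,
         7.68072133e+01],
       [ 9.99998817e-01, -7.96820996e-04, -1.31540299e-03,
         8.71308061e-02],
       [-1.04628733e-03,  2.74380860e-01, -9.61620533e-01,
         2.04893151e+01],
       [ 0.00000000e+00,  0.00000000e+00,  0.00000000e+00,
         1.00000000e+00]])}
```

View pics/top.png

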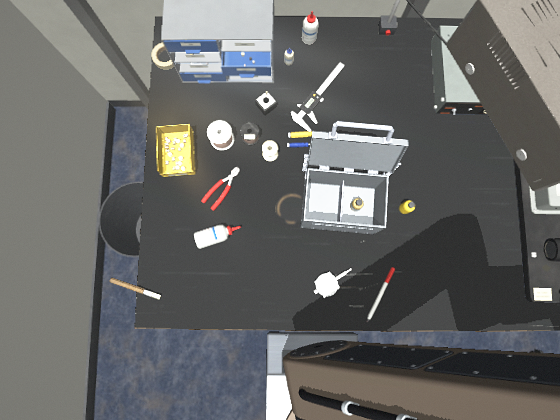

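View pics/side.png

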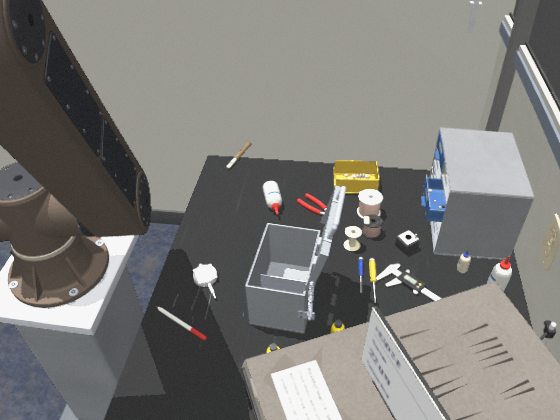

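The top view shows two candidates for the bottle: a white bottle with a red cap lying at about (212,236), and a similar one standing at the far edge, about (310,28). The lying one, left of the box with its spout to the right, fits the description. The box is at about (345,195), its free cell at (322,200), and the amber oil bottle in the right cell at (357,203). The yellow lookalike is outside the box at (407,207). The lid bar is at (362,127), and I'll confirm with a crop.

```bash
python3 - <<'E'
from h import *
t=np.load('top.npz');im,P=t['im'],t['P']
a=cv2.resize(im[205:265,175:275],None,fx=4,fy=4,interpolation=2);b=cv2.resize(im[115:240,290:415],None,fx=3.2,fy=3.2,interpolation=2)
c=np.zeros((400,800,3),np.uint8);c[:240,:400]=a;c[:400,400:800]=b;cv2.imwrite('pics/crop.png',c[...,::-1])
# bottle
S=P[215:255,185:250].reshape(-1,3);C=im[215:255,185:250].reshape(-1,3).astype(int)
print('bench z',np.nanmedian(P[300:315,200:260,2]))
k=(S[:,2]>12);S=S[k];C=C[k]
m=S.mean(0);w,v=np.linalg.eigh(np.cov(S[:,:2].T));ax=v[:,1];ax*=-np.sign(ax[1])
s=(S[:,:2]-m[:2])@ax;tt=(S[:,:2]-m[:2])@np.array([-ax[1],ax[0]])
print('bottle',m,ax,np.degrees(np.arctan2(ax[1],ax[0])),s.min(),s.max())
for lo in np.arange(-70,70,10):
    q=(s>=lo)&(s<lo+10)
    if q.any():print(lo,q.sum(),tt[q].min().round(1),tt[q].max().round(1),S[q,2].max().round(1),C[q].mean(0).round())
# box rim
k=(P[...,2]>126)&(P[...,2]<140);k[:, :290]=0;k[:,415:]=0;k[:115]=0;k[240:]=0
Q=P[k][:,:2].astype(np.float32)
print('rim',len(Q),cv2.minAreaRect(Q), Q.min(0),Q.max(0))
np.save('rim.npy',P[k])
k=(P[...,2]>285)&(P[...,2]<310);k[:, :290]=0;k[:,415:]=0;k[:115]=0;k[240:]=0
Q=P[k];print('bar',len(Q),Q.mean(0),cv2.minAreaRect(Q[:,:2].astype(np.float32)))
for n,(y,x) in dict(oil=(203,357),spool=(150,270),nip=(187,222),gauge=(284,327),ring=(208,290)).items():print(n,P[y,x])
E
```

```text
bench z -0.4038074299668324
bottle [483.14854177 294.64751552  34.76605003] [ 0.33466935 -0.94233562] -70.44756745616228 -44.818689194685874 67.13326774445294
-50 31 -17.9 21.4 42.4 [239. 240. 238.]
-40 71 -18.2 23.2 43.8 [248. 249. 248.]
-30 67 -18.5 22.8 43.8 [248. 248. 248.]
-20 67 -18.6 22.3 44.3 [249. 249. 248.]
-10 69 -18.3 23.2 45.4 [249. 249. 248.]
0 71 -18.7 23.8 44.0 [198. 225. 243.]
10 70 -18.9 21.6 44.1 [250. 250. 249.]
20 67 -17.9 20.3 42.7 [246. 247. 245.]
30 40 -13.1 15.4 36.1 [228. 206. 200.]
40 29 -9.5 12.3 33.6 [227.  84.  78.]
50 12 -2.5 4.2 24.5 [241.  98.  92.]
60 7 -1.6 2.9 23.8 [242. 108. 101.]
rim 725 ((565.8495483398438, -14.316078186035156), (199.58432006835938, 132.7312469482422), 84.24671936035156) [ 493.21814 -120.25839] [641.8845   78.50859]
bar 347 [665.80015852 -26.85895763 297.49209767] ((666.6067504882812, -27.280303955078125), (116.53231048583984, 13.840506553649902), 84.5361099243164)
oil [560.29554248 -54.37782885  69.36062634]
spool [709.40887587 156.92415288  10.91396224]
nip [613.26806966 280.64296327  -2.44501105]
gauge [367.9462939   12.94003015  12.87279216]
ring [558.41062326 104.3108109    2.8345386 ]
```

View pics/crop.png

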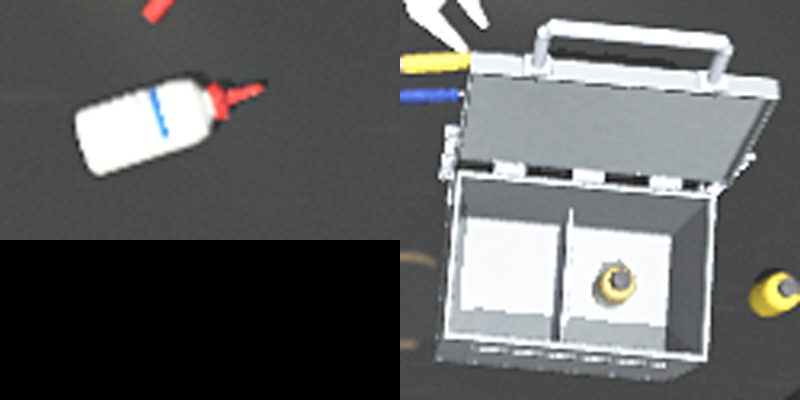

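The crop confirms the lying white bottle with the blue band and red spout, and the empty left cell; the amber bottle is in the right cell. The box yaw is about -0.098, its centre about (559.5,-16). My plan is to grasp the body at a 45° tilt and turn it 90° about the closing axis. I'll then regrip the cap and finally pull the lid bar through its arc.

```bash
cat > plan.py <<'E'
from h import *
def down(yaw,tilt=0): return R.from_euler('xyz',[np.pi,0,yaw])*R.from_rotvec([0,tilt,0])
def plan(W,p=None,r=None):
    s=state()
    p=np.array(s['eef_pos']) if p is None else np.array(p,float)
    r=R.from_matrix(rot(s['tcp_rot'])) if r is None else r
    for q,ro in W:
        q=np.array(q,float);sh=r.inv().apply(q-p)/150;tv=(r.inv()*ro).as_rotvec()/(2*np.pi)
        n=max(np.linalg.norm(q-p)/41.7,np.linalg.norm(tv)*360/7.16)
        print(sh.round(3).tolist(),tv.round(4).tolist(),'rows>=%.1f'%n, '' if abs(sh).max()<=1 else 'TOO FAR'); p,r=q,ro
E
python3 - <<'E'
from plan import *
plan([((290,-500,404),down(.5)),((380,-375,404),down(.8)),((430,-240,404),down(1.1)),((440,-100,404),down(1.4)),((450,30,404),down(1.7)),((500,130,340),down(1.912)),((551,111,217),down(1.912,np.pi/4)),((527,178,146),down(1.912,np.pi/4))])
E
```

```text
[0.802, -0.398, 0.002] [-0.0001, -0.0, -0.0293] rows>=3.2 
[0.926, -0.444, -0.0] [0.0, 0.0, -0.0477] rows>=3.7 
[0.878, -0.388, -0.0] [0.0, 0.0, -0.0477] rows>=3.5 
[0.862, -0.364, -0.0] [-0.0, 0.0, -0.0477] rows>=3.4 
[0.865, -0.082, -0.0] [0.0, 0.0, -0.0477] rows>=3.1 
[0.618, 0.416, 0.427] [0.0, 0.0, -0.0337] rows>=3.1 
[-0.233, 0.278, 0.82] [0.0, 0.125, 0.0] rows>=6.3 
[0.001, -0.001, 0.67] [0.0, 0.0, 0.0] rows>=2.4
```

Request:
arm_command(
  rows=[
    [[0.8, -0.4, 0, 0, 0, -0.03, 0.5], [0.8, -0.4, 0, 0, 0, -0.03, 0.5], [0.8, -0.4, 0, 0, 0, -0.03, 0.5], [0.8, -0.4, 0, 0, 0, -0.03, 0.5], [0.8, -0.4, 0, 0, 0, -0.03, 0.5], [0.8, -0.4, 0, 0, 0, -0.03, 0.5]],
  ],
)

```text
t: 0.6
eef_pos: [289.7, -499.9, 404.8]
tcp_rot: [3.141, 0.0, 0.505]
ft_force: [-1.0, 0.5, -0.1]
opening: 0.755
grip_force: 0.0
```

Request:
arm_command(
  rows=[
    [[0.93, -0.44, 0, 0, 0, -0.048, 0.5], [0.93, -0.44, 0, 0, 0, -0.048, 0.5], [0.93, -0.44, 0, 0, 0, -0.048, 0.5], [0.93, -0.44, 0, 0, 0, -0.048, 0.5], [0.93, -0.44, 0, 0, 0, -0.048, 0.5], [0.93, -0.44, 0, 0, 0, -0.048, 0.5]],
  ],
)

```text
t: 1.1
eef_pos: [379.9, -374.9, 404.8]
tcp_rot: [3.141, 0.0, 0.807]
ft_force: [-0.6, -0.5, -0.1]
opening: 0.754
grip_force: 0.0
```

Request:
arm_command(
  rows=[
    [[0.88, -0.39, 0, 0, 0, -0.048, 0.5], [0.88, -0.39, 0, 0, 0, -0.048, 0.5], [0.88, -0.39, 0, 0, 0, -0.048, 0.5], [0.88, -0.39, 0, 0, 0, -0.048, 0.5], [0.88, -0.39, 0, 0, 0, -0.048, 0.5], [0.88, -0.39, 0, 0, 0, -0.048, 0.5]],
  ],
)

```text
t: 1.6
eef_pos: [429.0, -239.9, 404.8]
tcp_rot: [3.141, 0.0, 1.107]
ft_force: [-0.8, -0.2, 0.1]
opening: 0.75
grip_force: 0.0
```

Request:
arm_command(
  rows=[
    [[0.86, -0.36, 0, 0, 0, -0.048, 0.5], [0.86, -0.36, 0, 0, 0, -0.048, 0.5], [0.86, -0.36, 0, 0, 0, -0.048, 0.5], [0.86, -0.36, 0, 0, 0, -0.048, 0.5], [0.86, -0.36, 0, 0, 0, -0.048, 0.5], [0.86, -0.36, 0, 0, 0, -0.048, 0.5]],
  ],
)

```text
t: 2.1
eef_pos: [438.6, -100.6, 404.8]
tcp_rot: [3.141, 0.001, 1.408]
ft_force: [0.7, -1.0, 0.7]
opening: 0.751
grip_force: 0.0
```

Request:
arm_command(
  rows=[
    [[0.86, -0.08, 0, 0, 0, -0.048, 0.5], [0.86, -0.08, 0, 0, 0, -0.048, 0.5], [0.86, -0.08, 0, 0, 0, -0.048, 0.5], [0.86, -0.08, 0, 0, 0, -0.048, 0.5], [0.86, -0.08, 0, 0, 0, -0.048, 0.5], [0.86, -0.08, 0, 0, 0, -0.048, 0.5]],
  ],
)

```text
t: 2.6
eef_pos: [447.8, 28.3, 404.6]
tcp_rot: [-3.141, 0.0, 1.709]
ft_force: [0.4, -0.3, -0.3]
opening: 0.749
grip_force: 0.0
```

Request:
arm_command(
  rows=[
    [[0.62, 0.42, 0.43, 0, 0, -0.034, 0.5], [0.62, 0.42, 0.43, 0, 0, -0.034, 0.5], [0.62, 0.42, 0.43, 0, 0, -0.034, 0.5], [0.62, 0.42, 0.43, 0, 0, -0.034, 0.5], [0.62, 0.42, 0.43, 0, 0, -0.034, 0.5], [0.62, 0.42, 0.43, 0, 0, -0.034, 0.5]],
  ],
)

```text
t: 3.1
eef_pos: [497.1, 129.0, 340.0]
tcp_rot: [-3.141, 0.0, 1.922]
ft_force: [-0.6, -0.1, -0.6]
opening: 0.753
grip_force: 0.0
```

```bash
python3 - <<'E'
from plan import *
im,P=cloud('wrist')
x,y,z=P[...,0],P[...,1],P[...,2]
k=(z>12)&(z<50)&(x>420)&(x<540)&(y>215)&(y<370)
S=P[k];m=S.mean(0);w,v=np.linalg.eigh(np.cov(S[:,:2].T));ax=v[:,1];ax*=-np.sign(ax[1])
s=(S[:,:2]-m[:2])@ax;t=(S[:,:2]-m[:2])@np.array([-ax[1],ax[0]])
print(k.sum(),m,ax,np.degrees(np.arctan2(ax[1],ax[0])))
for lo in np.arange(-70,70,10):
    q=(s>=lo)&(s<lo+10)
    if q.sum()>5:print(lo,q.sum(),s[q].min().round(1),s[q].max().round(1),t[q].min().round(1),t[q].max().round(1),S[q,2].max().round(1))
plan([((551,111,217),down(1.912,np.pi/4)),((527,178,146),down(1.912,np.pi/4))])
E
```

```text
3729 [488.11412428 283.188421    34.41605088] [ 0.33763181 -0.94127826] -70.26734356239896
-40 186 -37.2 -30.0 -18.0 23.4 43.4
-30 584 -29.9 -20.1 -18.3 23.5 43.0
-20 592 -19.9 -10.0 -18.8 23.8 43.6
-10 584 -10.0 -0.0 -19.0 23.0 43.1
0 564 0.0 10.0 -19.1 21.7 42.6
10 554 10.0 20.0 -18.5 21.2 42.0
20 328 20.0 29.9 -12.8 16.1 35.9
30 203 30.0 39.4 -9.8 12.7 32.5
40 84 40.0 49.9 -2.6 4.4 23.8
50 50 50.1 58.5 -2.2 3.0 23.3
[-0.235, 0.298, 0.824] [-0.0006, 0.1251, 0.0015] rows>=6.3 
[0.001, -0.001, 0.67] [0.0, 0.0, 0.0] rows>=2.4
```

Request:
arm_command(
  rows=[
    [[-0.23, 0.3, 0.82, 0, 0.125, 0.0015, 0.5], [-0.23, 0.3, 0.82, 0, 0.125, 0.0015, 0.5], [-0.23, 0.3, 0.82, 0, 0.125, 0.0015, 0.5], [-0.23, 0.3, 0.82, 0, 0.125, 0.0015, 0.5], [-0.23, 0.3, 0.82, 0, 0.125, 0.0015, 0.5], [-0.23, 0.3, 0.82, 0, 0.125, 0.0015, 0.5], [-0.23, 0.3, 0.82, 0, 0.125, 0.0015, 0.5], [-0.23, 0.3, 0.82, 0, 0.125, 0.0015, 0.5], [-0.23, 0.3, 0.82, 0, 0.125, 0.0015, 0.5], [-0.23, 0.3, 0.82, 0, 0.125, 0.0015, 0.5]],
  ],
)

```text
t: 3.98
eef_pos: [551.0, 113.1, 218.0]
tcp_rot: [-3.139, -0.783, 1.913]
ft_force: [-0.2, -0.4, 0.4]
opening: 0.748
grip_force: 0.0
```

```bash
python3 - <<'E'
from plan import *
print(state()['joints'],state()['eef_pos'])
plan([((528,176,146),down(1.912,np.pi/4)),((528,176,206),down(1.912,np.pi/4))])
E
```

```text
[-0.01235992  0.70562977  1.8559282   0.83730145  1.09584624 -0.95265305] [550.96018856 113.11511895 218.01934436]
[-0.022, -0.002, 0.655] [-0.0005, 0.0004, 0.0001] rows>=2.4 
[0.283, 0.0, -0.283] [0.0, 0.0, 0.0] rows>=1.4
```

Request:
arm_command(
  rows=[
    [[-0.01, 0, 0.22, 0, 0, 0, 0.5], [-0.02, 0, 0.44, 0, 0, 0, 0.5], [-0.02, 0, 0.6, 0, 0, 0, 0.5], [-0.02, 0, 0.655, 0, 0, 0, 0.5], [-0.02, 0, 0.655, 0, 0, 0, 0.5], [-0.02, 0, 0.655, 0, 0, 0, 0.5]],
  ],
)

```text
t: 4.48
eef_pos: [528.2, 177.1, 146.3]
tcp_rot: [-3.138, -0.785, 1.914]
ft_force: [0.5, 0.2, -0.2]
opening: 0.751
grip_force: 0.0
```

Request:
arm_command(
  rows=[
    [[0, 0, 0, 0, 0, 0, -1], [0, 0, 0, 0, 0, 0, -1], [0, 0, 0, 0, 0, 0, -1], [0, 0, 0, 0, 0, 0, -1], [0, 0, 0, 0, 0, 0, -1], [0, 0, 0, 0, 0, 0, -1], [0, 0, 0, 0, 0, 0, -1], [0, 0, 0, 0, 0, 0, -1], [0, 0, 0, 0, 0, 0, -1], [0, 0, 0, 0, 0, 0, -1]],
  ],
)

```text
t: 5.32
eef_pos: [528.1, 177.1, 145.8]
tcp_rot: [-3.137, -0.785, 1.913]
ft_force: [2.2, -5.2, 5.1]
opening: 0.43
grip_force: 30.0
```

Request:
arm_command(
  rows=[
    [[0.05, 0, -0.05, 0, 0, 0, -1], [0.1, 0, -0.1, 0, 0, 0, -1], [0.18, 0, -0.18, 0, 0, 0, -1], [0.26, 0, -0.26, 0, 0, 0, -1], [0.33, 0, -0.33, 0, 0, 0, -1], [0.33, 0, -0.33, 0, 0, 0, -1], [0.33, 0, -0.33, 0, 0, 0, -1]],
  ],
)

```text
t: 5.9
eef_pos: [527.9, 177.5, 216.5]
tcp_rot: [-3.139, -0.785, 1.914]
ft_force: [-0.2, -0.4, -2.9]
opening: 0.433
grip_force: 30.0
```

Request:
arm_command(
  rows=[
    [[0.089, 0, 0.004, 0, -0.0125, 0, -1], [0.178, 0, 0.014, 0, -0.025, 0, -1], [0.266, 0, 0.031, 0, -0.0375, 0, -1], [0.352, 0, 0.056, 0, -0.05, 0, -1], [0.436, 0, 0.087, 0, -0.0625, 0, -1], [0.518, 0, 0.124, 0, -0.075, 0, -1], [0.596, 0, 0.168, 0, -0.0875, 0, -1], [0.67, 0, 0.218, 0, -0.1, 0, -1], [0.74, 0, 0.273, 0, -0.1125, 0, -1], [0.806, 0, 0.334, 0, -0.125, 0, -1]],
  ],
)

```text
t: 6.73
eef_pos: [486.9, 291.8, 265.0]
tcp_rot: [-3.138, 0.004, 1.916]
ft_force: [-0.5, -0.9, -1.6]
opening: 0.432
grip_force: 30.0
```

```bash
python3 - <<'E'
from plan import *
s=state();print(s['joints'],s['eef_pos'],s['tcp_rot'],s['ft_force'],s['opening'])
E
```

```text
[ 0.42410862  0.58922935  1.83381497 -0.00532514  0.72279463  0.08276121] [486.90942672 291.8341514  265.02503249] [-3.13764367  0.0038451   1.91615246] [-0.48094599 -0.91845372 -1.5966574 ] 0.43238137113136926
```

Request:
arm_command(
  rows=[
    [[0.089, 0, 0.004, 0, -0.0125, 0, -1], [0.178, 0, 0.014, 0, -0.025, 0, -1], [0.266, 0, 0.031, 0, -0.0375, 0, -1], [0.352, 0, 0.056, 0, -0.05, 0, -1], [0.436, 0, 0.087, 0, -0.0625, 0, -1], [0.518, 0, 0.124, 0, -0.075, 0, -1], [0.596, 0, 0.168, 0, -0.0875, 0, -1], [0.67, 0, 0.218, 0, -0.1, 0, -1], [0.74, 0, 0.273, 0, -0.1125, 0, -1], [0.806, 0, 0.334, 0, -0.125, 0, -1]],
  ],
)

```text
t: 7.57
eef_pos: [445.7, 405.5, 214.2]
tcp_rot: [-3.135, 0.789, 1.921]
ft_force: [0.3, -0.1, -1.8]
opening: 0.431
grip_force: 30.0
```

```bash
python3 - <<'E'
from plan import *
s=state();print(s['joints'],s['eef_pos'],s['tcp_rot'],s['ft_force'],s['opening'])
im,P=cloud('side');cv2.imwrite('pics/up.png',cv2.resize(im[100:300,180:400],None,fx=2.7,fy=2.7)[...,::-1]);np.savez('side2.npz',im=im,P=P)
im,P=cloud('top');np.savez('top2.npz',im=im,P=P)
E
```

```text
[ 0.71837832  0.76027463  1.71684229 -0.80055735  1.16688046  0.89082672] [445.74345911 405.52347455 214.20783506] [-3.1346421   0.78944043  1.92146698] [ 0.28576075 -0.06355719 -1.82403747] 0.43145780719803517
```

View pics/up.png

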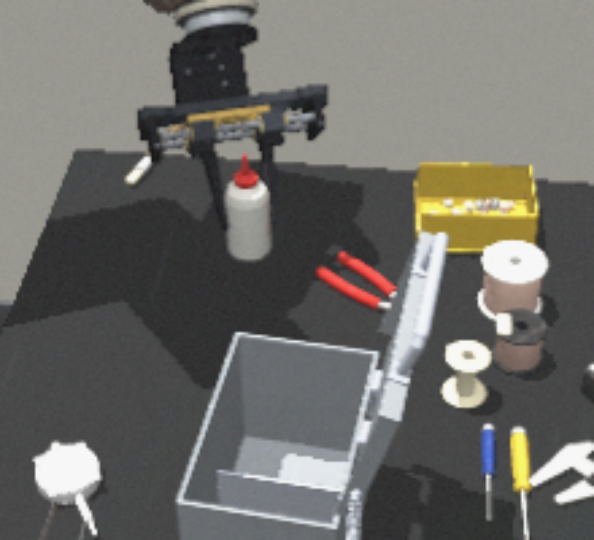

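The bottle is held upright at about (248,215) in the crop, with its spout up, clear of the nippers. I'll measure its tip and tilt next.

```bash
python3 - <<'E'
from plan import *
t=np.load('side2.npz');P=t['P'];im=t['im'].astype(int)
k=(abs(P[...,0]-487)<32)&(abs(P[...,1]-288)<32)&(P[...,2]>5)&(im[...,0]>110)
S=P[k];C=im[k]
red=C[:,0]-C[:,1]>60
print('red z',S[red,2].min(),S[red,2].max(), 'white z',S[~red,2].min(),S[~red,2].max())
for lo in range(0,170,10):
    q=(S[:,2]>=lo)&(S[:,2]<lo+10)
    if q.sum()>3: print(lo,q.sum(),S[q,0].min().round(1),S[q,0].max().round(1),S[q,1].min().round(1),S[q,1].max().round(1),red[q].mean().round(2))
E
```

```text
red z 128.44599343091988 159.51138305985626 white z 48.63648747369382 176.1409559004186
40 5 478.2 506.2 269.3 280.7 0.0
50 42 472.1 509.4 263.5 281.2 0.0
60 44 472.8 509.5 265.2 284.3 0.0
70 40 473.3 509.9 264.3 283.7 0.0
80 44 473.6 509.7 264.1 280.4 0.0
90 48 471.8 510.1 265.5 284.7 0.0
100 48 468.1 509.9 264.4 286.2 0.0
110 66 468.1 509.9 263.5 300.0 0.0
120 68 472.3 508.2 262.9 294.1 0.04
130 45 479.0 500.7 274.1 294.2 0.93
140 11 457.7 498.5 280.3 311.9 0.91
150 8 487.9 490.8 283.0 287.5 0.88
160 8 458.1 473.3 312.8 319.6 0.0
```

Request:
arm_command(
  rows=[
    [[0.05, 0, 0.05, 0, 0, 0, -1], [0.1, 0, 0.1, 0, 0, 0, -1], [0.14, 0, 0.14, 0, 0, 0, -1], [0.17, 0, 0.17, 0, 0, 0, -1], [0.19, 0, 0.19, 0, 0, 0, -1], [0.19, 0, 0.19, 0, 0, 0, -1], [0.19, 0, 0.19, 0, 0, 0, -1]],
  ],
)

```text
t: 8.25
eef_pos: [446.3, 404.7, 175.2]
tcp_rot: [-3.136, 0.785, 1.919]
ft_force: [-0.3, -0.3, -1.8]
opening: 0.432
grip_force: 30.0
```

Request:
arm_command(
  rows=[
    [[0.008, 0, 0.008, 0, 0, 0, -1], [0.014, 0, 0.014, 0, 0, 0, -1], [0.014, 0, 0.014, 0, 0, 0, -1], [0.014, 0, 0.014, 0, 0, 0, -1]],
  ],
)

```text
t: 8.58
eef_pos: [446.1, 404.9, 172.4]
tcp_rot: [-3.137, 0.785, 1.919]
ft_force: [0.1, 0.5, -1.5]
opening: 0.435
grip_force: 30.0
```

Next I'll lower in small steps until the force rises.

Request:
arm_command(
  rows=[
    [[0.005, 0, 0.005, 0, 0, 0, -1], [0.01, 0, 0.01, 0, 0, 0, -1], [0.01, 0, 0.01, 0, 0, 0, -1], [0.01, 0, 0.01, 0, 0, 0, -1]],
  ],
)

```text
t: 8.92
eef_pos: [446.1, 404.9, 170.1]
tcp_rot: [-3.137, 0.785, 1.919]
ft_force: [-0.4, -0.3, -1.2]
opening: 0.435
grip_force: 30.0
```

Request:
arm_command(
  rows=[
    [[0.003, 0, 0.003, 0, 0, 0, -1], [0.006, 0, 0.006, 0, 0, 0, -1], [0.006, 0, 0.006, 0, 0, 0, -1], [0.006, 0, 0.006, 0, 0, 0, -1]],
  ],
)

```text
t: 9.25
eef_pos: [446.1, 405.0, 169.6]
tcp_rot: [-3.137, 0.786, 1.919]
ft_force: [-1.9, 1.3, 6.5]
opening: 0.435
grip_force: 29.9
```

Request:
arm_command(
  rows=[
    [[0, 0, 0, 0, 0, 0, 0.3], [0, 0, 0, 0, 0, 0, 0.3], [0, 0, 0, 0, 0, 0, 0.3], [0, 0, 0, 0, 0, 0, 0.3], [0, 0, 0, 0, 0, 0, 0.3], [0, 0, 0, 0, 0, 0, 0.3], [0, 0, 0, 0, 0, 0, 0.3], [0, 0, 0, 0, 0, 0, 0.3]],
  ],
)

```text
t: 9.92
eef_pos: [446.1, 404.9, 168.8]
tcp_rot: [-3.136, 0.786, 1.919]
ft_force: [0.1, -0.6, 1.2]
opening: 0.648
grip_force: 0.0
```

Request:
arm_command(
  rows=[
    [[0, 0, -0.1, 0, 0, 0, 0.3], [0, 0, -0.2, 0, 0, 0, 0.3], [0, 0, -0.35, 0, 0, 0, 0.3], [0, 0, -0.5, 0, 0, 0, 0.3], [0, 0, -0.65, 0, 0, 0, 0.3], [0, 0, -0.8, 0, 0, 0, 0.3], [0, 0, -0.8, 0, 0, 0, 0.3], [0, 0, -0.8, 0, 0, 0, 0.3]],
  ],
)

```text
t: 10.58
eef_pos: [417.4, 485.1, 254.0]
tcp_rot: [-3.138, 0.785, 1.919]
ft_force: [-0.5, -0.3, 0.5]
opening: 0.65
grip_force: 0.0
```

```bash
python3 - <<'E'
from plan import *
for n in('side','top','wrist'):
    im,P=cloud(n);im=im.astype(int)
    k=(abs(P[...,0]-490)<50)&(abs(P[...,1]-288)<50)&(P[...,2]>5)&(P[...,2]<130)&(im[...,0]>110)
    S=P[k];C=im[k];red=C[:,0]-C[:,1]>60
    print(n,len(S));
    if red.sum()>3:print('red',S[red].min(0),S[red].max(0),S[red].mean(0))
    tip=S[(S[:,2]>97)]; print('tip',len(tip),tip.mean(0) if len(tip) else 0)
    for lo in range(0,120,20):
        q=(S[:,2]>=lo)&(S[:,2]<lo+20)
        if q.sum()>3: print(lo,q.sum(),S[q].min(0).round(1),S[q].max(0).round(1))
print(state()['eef_pos'],state()['tcp_rot'])
E
```

```text
side 432
red [480.50958152 271.90596043  81.41229436] [501.07776474 293.26419177 117.89547604] [490.72423597 282.79973309  94.36726707]
tip 15 [490.56193607 285.1099502  106.88978323]
0 56 [473.3 264.    5.4] [509.1 280.1  19.9]
20 84 [470.8 263.5  20. ] [509.3 281.   39.5]
40 81 [472.1 263.3  40. ] [509.4 281.   59.6]
60 135 [471.3 262.9  60.3] [509.1 298.4  80. ]
80 63 [480.5 268.8  80.4] [501.9 293.3  98.7]
100 13 [488.7 280.4 100.9] [493.9 290.2 117.9]
top 282
red [476.1292159  275.55579891  76.91661537] [495.28812872 297.1907331  117.49446042] [485.8052008  285.20330407  91.75912119]
tip 9 [484.66299315 285.7397543  107.01410546]
0 6 [466.2 266.6  10.3] [489.2 280.8  18. ]
20 18 [465.  266.8  20.1] [497.2 286.1  39.4]
40 19 [465.3 266.   42.7] [499.  282.3  58.6]
60 159 [464.7 266.1  60.1] [505.  304.7  79.4]
80 72 [474.2 275.6  80. ] [495.3 297.2  97.2]
100 8 [482.  284.3 100.9] [487.9 289.2 117.5]
wrist 3523
red [476.61692047 279.64731463  78.78510969] [498.5741965  298.78777443 113.50257116] [486.20186818 291.72673575  92.44058713]
tip 134 [487.39512707 288.4230886  104.73365252]
0 505 [467.  283.6   5. ] [507.  309.3  20. ]
20 749 [467.1 282.   20. ] [507.9 309.3  40. ]
40 631 [467.1 282.5  40. ] [506.7 309.3  60. ]
60 1102 [467.2 274.9  60.1] [507.2 308.7  79.9]
80 430 [476.6 279.6  80. ] [498.6 298.8 100. ]
100 106 [484.4 284.9 100. ] [491.1 290.8 113.5]
[417.90702334 484.01527359 252.66309192] [-3.13440008  0.78639364  1.92027642]
```

```bash
python3 - <<'E'
from plan import *
plan([((430,430,390),down(2.3)),((487,340,390),down(2.9)),((487,287,330),down(3.043)),((487,287,276),down(3.043))])
E
```

```text
[-0.907, -0.05, -0.387] [-0.0248, 0.1234, -0.0577] rows>=7.0 
[-0.701, -0.116, -0.0] [0.0, 0.0, -0.0955] rows>=4.8 
[-0.085, -0.343, 0.4] [-0.0, 0.0, -0.0228] rows>=1.9 
[-0.0, -0.0, 0.36] [0.0, 0.0, 0.0] rows>=1.3
```

Request:
arm_command(
  rows=[
    [[-0.907, -0.05, -0.387, -0.0248, 0.1234, -0.0577, 0.3], [-0.907, -0.05, -0.387, -0.0248, 0.1234, -0.0577, 0.3], [-0.907, -0.05, -0.387, -0.0248, 0.1234, -0.0577, 0.3], [-0.907, -0.05, -0.387, -0.0248, 0.1234, -0.0577, 0.3], [-0.907, -0.05, -0.387, -0.0248, 0.1234, -0.0577, 0.3], [-0.907, -0.05, -0.387, -0.0248, 0.1234, -0.0577, 0.3], [-0.907, -0.05, -0.387, -0.0248, 0.1234, -0.0577, 0.3], [-0.907, -0.05, -0.387, -0.0248, 0.1234, -0.0577, 0.3], [-0.907, -0.05, -0.387, -0.0248, 0.1234, -0.0577, 0.3], [-0.907, -0.05, -0.387, -0.0248, 0.1234, -0.0577, 0.3]],
  ],
)

```text
t: 11.57
eef_pos: [430.0, 430.2, 390.3]
tcp_rot: [-3.141, 0.004, 2.298]
ft_force: [0.7, -0.5, -0.1]
opening: 0.65
grip_force: 0.0
```

Request:
arm_command(
  rows=[
    [[-0.7, -0.116, 0, 0, 0, -0.0955, 0.3], [-0.7, -0.116, 0, 0, 0, -0.0955, 0.3], [-0.7, -0.116, 0, 0, 0, -0.0955, 0.3], [-0.7, -0.116, 0, 0, 0, -0.0955, 0.3], [-0.7, -0.116, 0, 0, 0, -0.0955, 0.3], [-0.7, -0.116, 0, 0, 0, -0.0955, 0.3], [-0.7, -0.116, 0, 0, 0, -0.0955, 0.3], [-0.7, -0.116, 0, 0, 0, -0.0955, 0.3]],
  ],
)

```text
t: 12.23
eef_pos: [486.6, 341.1, 390.7]
tcp_rot: [3.141, 0.001, 2.897]
ft_force: [-0.2, 0.4, -0.3]
opening: 0.648
grip_force: 0.0
```

```bash
python3 - <<'E'
from plan import *
print(state()['joints'],state()['eef_pos'])
im,P=cloud('wrist');im=im.astype(int)
k=(abs(P[...,0]-490)<50)&(abs(P[...,1]-288)<50)&(P[...,2]>5)&(P[...,2]<130)&(im[...,0]>110)
S=P[k];C=im[k]
for lo in range(0,120,10):
    q=(S[:,2]>=lo)&(S[:,2]<lo+10)
    if q.sum()>3: print(lo,q.sum(),S[q].min(0).round(1),S[q].max(0).round(1))
plan([((487,287,330),down(3.043)),((487,287,276),down(3.043))])
E
```

```text
[ 5.00289972e-01  4.61330417e-01  1.65373822e+00 -7.50680266e-04
  1.02560471e+00 -8.25322654e-01] [486.61354262 341.06617356 390.70434336]
0 33 [467.3 281.3   5.1] [496.5 308.1  10. ]
10 50 [467.3 280.6  10.1] [488.6 308.2  19.7]
20 63 [467.2 279.   20. ] [497.3 308.2  30. ]
30 69 [467.2 277.8  30.1] [497.6 308.2  39.7]
40 75 [467.  276.4  40.4] [500.9 308.   49.9]
50 94 [467.1 279.8  50.1] [497.3 307.8  60. ]
60 198 [467.2 267.3  60.3] [507.8 307.8  70. ]
70 544 [468.5 268.3  70.1] [506.2 306.1  79.5]
80 239 [476.4 274.9  81.4] [499.2 297.9  90. ]
90 140 [479.  278.8  90. ] [496.4 295.5  99.9]
100 35 [484.5 284.1 100.1] [490.3 289.7 109.9]
110 24 [485.6 284.6 110.6] [489.9 288.6 114.3]
[-0.089, -0.349, 0.405] [0.0001, 0.0002, -0.0231] rows>=2.0 
[-0.0, -0.0, 0.36] [0.0, 0.0, 0.0] rows>=1.3
```

Request:
arm_command(
  rows=[
    [[-0.094, -0.349, 0.405, 0, 0, -0.0231, 0.3], [-0.094, -0.349, 0.405, 0, 0, -0.0231, 0.3], [-0.094, -0.349, 0.405, 0, 0, -0.0231, 0.3], [-0.094, -0.349, 0.405, 0, 0, -0.0231, 0.3], [-0.094, -0.349, 0.405, 0, 0, -0.0231, 0.3], [-0.094, -0.349, 0.405, 0, 0, -0.0231, 0.3]],
  ],
)

```text
t: 12.78
eef_pos: [488.2, 287.4, 331.2]
tcp_rot: [3.139, 0.003, 3.045]
ft_force: [-1.0, 0.2, -0.8]
opening: 0.645
grip_force: 0.0
```

Request:
arm_command(
  rows=[
    [[0, 0, 0.1, 0, 0, 0, 0.1], [0, 0, 0.2, 0, 0, 0, 0], [0, 0, 0.3, 0, 0, 0, 0], [0, 0, 0.34, 0, 0, 0, 0], [0, 0, 0.36, 0, 0, 0, 0], [0, 0, 0.36, 0, 0, 0, 0], [0, 0, 0.36, 0, 0, 0, 0]],
  ],
)

```text
t: 13.37
eef_pos: [488.3, 287.0, 276.9]
tcp_rot: [3.14, 0.002, 3.046]
ft_force: [-0.2, -0.3, -0.6]
opening: 0.504
grip_force: 0.0
```

Request:
arm_command(
  rows=[
    [[0, 0, 0.009, 0, 0, 0, 0], [0, 0, 0.009, 0, 0, 0, -0.3], [0, 0, 0.009, 0, 0, 0, -0.5], [0, 0, 0.009, 0, 0, 0, -1], [0, 0, 0.009, 0, 0, 0, -1], [0, 0, 0.009, 0, 0, 0, -1], [0, 0, 0.009, 0, 0, 0, -1], [0, 0, 0.009, 0, 0, 0, -1], [0, 0, 0.009, 0, 0, 0, -1], [0, 0, 0.009, 0, 0, 0, -1]],
  ],
)

```text
t: 14.2
eef_pos: [488.2, 286.7, 274.9]
tcp_rot: [3.14, 0.001, 3.046]
ft_force: [-0.3, -0.4, 2.5]
opening: 0.213
grip_force: 30.0
```

Request:
arm_command(
  rows=[
    [[0, 0, 0, 0, 0, 0, -1], [0, 0, 0, 0, 0, 0, -1], [0, 0, 0, 0, 0, 0, -1], [0, 0, -0.03, 0, 0, 0, -1], [0, 0, -0.06, 0, 0, 0, -1], [0, 0, -0.12, 0, 0, 0, -1], [0, 0, -0.2, 0, 0, 0, -1], [0, 0, -0.2, 0, 0, 0, -1]],
  ],
)

```text
t: 14.87
eef_pos: [488.3, 286.8, 307.1]
tcp_rot: [3.139, 0.004, 3.046]
ft_force: [0.6, -0.2, -0.8]
opening: 0.216
grip_force: 30.0
```

Request:
arm_command(
  rows=[
    [[0, 0, -0.15, 0, 0, 0, -1], [0, 0, -0.3, 0, 0, 0, -1], [0, 0, -0.45, 0, 0, 0, -1], [0, 0, -0.6, 0, 0, 0, -1], [0, 0, -0.75, 0, 0, 0, -1], [0, 0, -0.87, 0, 0, 0, -1], [0, 0, -0.87, 0, 0, 0, -1], [0, 0, -0.87, 0, 0, 0, -1]],
  ],
)

```text
t: 15.53
eef_pos: [487.7, 286.4, 435.5]
tcp_rot: [3.14, 0.002, 3.046]
ft_force: [-0.4, 0.5, -2.0]
opening: 0.215
grip_force: 30.0
```

```bash
python3 - <<'E'
from plan import *
im,P=cloud('wrist');cv2.imwrite('pics/w1.png',im[...,::-1])
P=np.load('top.npz')['P']
c,s=np.cos(-.098),np.sin(-.098)
B=np.stack([(P[...,0]-559.5)*c+(P[...,1]+16)*s,-(P[...,0]-559.5)*s+(P[...,1]+16)*c,P[...,2]],-1)
b=B[(abs(B[...,0])<90)&(abs(B[...,1])<110)]
rim=b[(b[:,2]>125)&(b[:,2]<142)]
for nm,m in dict(left=(rim[:,1]>75)&(abs(rim[:,0])<45),right=(rim[:,1]<-75)&(abs(rim[:,0])<45)).items(): print(nm,m.sum(),np.percentile(rim[m,1],[5,50,95]).round(1),np.polyfit(rim[m,0],rim[m,1],1).round(3))
m=(rim[:,0]<-45)&(abs(rim[:,1])<80);print('front',m.sum(),np.percentile(rim[m,0],[5,50,95]).round(1),np.polyfit(rim[m,1],rim[m,0],1).round(3))
d=b[(b[:,2]>55)&(b[:,2]<72)&(abs(b[:,1])<12)&(abs(b[:,0])<45)];print('div',len(d),np.percentile(d[:,1],[5,50,95]).round(1))
q=B[(B[...,2]>285)&(B[...,2]<310)&(abs(B[...,1])<40)&(B[...,0]>80)&(B[...,0]<130)];print('bar',len(q),np.percentile(q,[5,50,95],axis=0).round(1),np.polyfit(q[:,1],q[:,0],1))
o=b[(b[:,2]>58)&(b[:,2]<75)&(b[:,1]<-20)&(b[:,1]>-70)&(abs(b[:,0])<40)];print('oil',len(o),o.mean(0))
E
```

```text
left 74 [86.5 88.5 90.2] [1.1000e-02 8.8383e+01]
right 100 [-94.  -91.5 -90. ] [ 1.500e-02 -9.174e+01]
front 158 [-59.4 -57.4 -54.9] [-1.4000e-02 -5.7242e+01]
div 77 [-3.5 -1.2  0.6]
bar 226 [[ 1.035e+02 -3.530e+01  2.950e+02]
 [ 1.069e+02  1.000e-01  2.986e+02]
 [ 1.120e+02  3.530e+01  3.010e+02]] [-1.85966914e-02  1.07160071e+02]
oil 45 [  7.35833    -42.36862137  66.66843796]
```

View pics/w1.png

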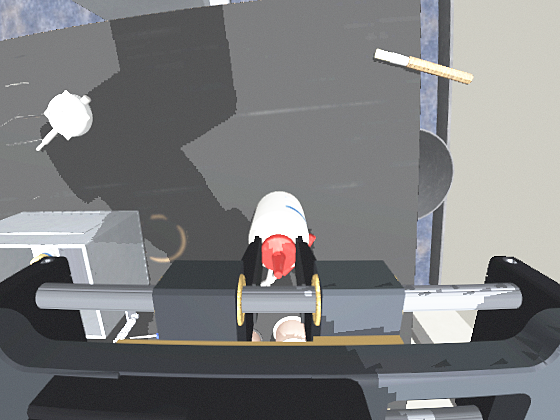

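Request:
arm_command(
  rows=[
    [[-0.03, -0.07, 0, 0, 0, 0, -1], [-0.08, -0.2, 0, 0, 0, 0, -1], [-0.13, -0.35, 0, 0, 0, 0, -1], [-0.19, -0.5, 0, 0, 0, 0, -1], [-0.25, -0.65, 0, 0, 0, 0, -1], [-0.29, -0.77, 0, 0, 0, 0, -1], [-0.315, -0.837, 0, 0, 0, 0, -1], [-0.315, -0.837, 0, 0, 0, 0, -1]],
  ],
)

```text
t: 16.25
eef_pos: [523.5, 155.0, 434.2]
tcp_rot: [3.141, -0.0, 3.043]
ft_force: [-0.0, 1.4, -1.3]
opening: 0.208
grip_force: 30.0
```

Request:
arm_command(
  rows=[
    [[-0.03, -0.07, 0, 0, 0, 0, -1], [-0.08, -0.2, 0, 0, 0, 0, -1], [-0.13, -0.35, 0, 0, 0, 0, -1], [-0.19, -0.5, 0, 0, 0, 0, -1], [-0.25, -0.65, 0, 0, 0, 0, -1], [-0.29, -0.77, 0, 0, 0, 0, -1], [-0.315, -0.837, 0, 0, 0, 0, -1], [-0.315, -0.837, 0, 0, 0, 0, -1], [-0.315, -0.837, 0, 0, 0, 0, -1]],
  ],
)

```text
t: 17.0
eef_pos: [557.9, 27.8, 434.8]
tcp_rot: [3.14, 0.001, 3.045]
ft_force: [0.2, 0.5, -1.8]
opening: 0.211
grip_force: 30.0
```

```bash
python3 - <<'E'
from plan import *
for n in('wrist',):
    im,P=cloud(n);cv2.imwrite('pics/w2.png',im[...,::-1])
im2,P2=cloud('side')
cv2.imwrite('pics/w2.png',np.hstack([cv2.resize(im,(400,300)),cv2.resize(im2[120:360,180:400],(275,300))])[...,::-1])
np.savez('w2.npz',P=P,im=im)
c,s=np.cos(-.084),np.sin(-.084)
for P in(P,P2):
    B=np.stack([(P[...,0]-562)*c+(P[...,1]+17)*s,-(P[...,0]-562)*s+(P[...,1]+17)*c,P[...,2]],-1)
    b=B[(abs(B[...,0])<90)&(abs(B[...,1])<110)]
    rim=b[(b[:,2]>125)&(b[:,2]<142)]
    for nm,m in dict(left=(rim[:,1]>78)&(abs(rim[:,0])<45),right=(rim[:,1]<-78)&(abs(rim[:,0])<45)).items(): print(nm,m.sum(),np.percentile(rim[m,1],[5,50,95]).round(1) if m.sum() else 0)
    m=(rim[:,0]<-45)&(abs(rim[:,1])<80)
    if m.sum()>5:print('front',m.sum(),np.percentile(rim[m,0],[5,50,95]).round(1),np.polyfit(rim[m,1],rim[m,0],1).round(3))
E
```

```text
left 433 [86.9 88.3 90.6]
right 567 [-92.1 -89.9 -88.8]
front 833 [-59.2 -57.6 -55.4] [ 4.0000e-03 -5.7506e+01]
left 84 [86.4 88.4 91.8]
right 201 [-93.8 -91.9 -88.7]
front 168 [-56.6 -53.7 -52.5] [ 2.0000e-03 -5.4146e+01]
```

View pics/w2.png

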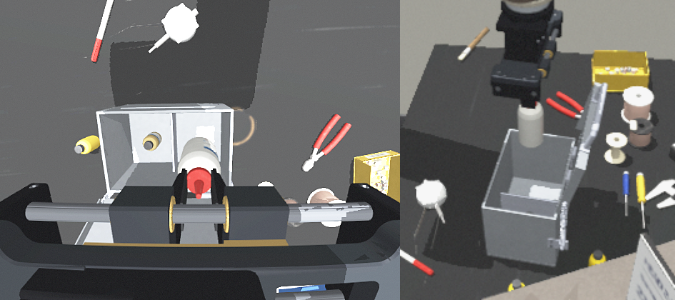

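The left view shows the bottle centred over the free (left) cell. The side view shows it hanging upright above the box. I'll lower it now.

Request:
arm_command(
  rows=[
    [[0, 0, 0.06, 0, 0, 0, -1], [0, 0, 0.16, 0, 0, 0, -1], [0, 0, 0.28, 0, 0, 0, -1], [0, 0, 0.4, 0, 0, 0, -1], [0, 0, 0.52, 0, 0, 0, -1], [0, 0, 0.64, 0, 0, 0, -1], [0, 0, 0.76, 0, 0, 0, -1], [0, 0, 0.86, 0, 0, 0, -1], [0, 0, 0.94, 0, 0, 0, -1], [0, 0, 0.95, 0, 0, 0, -1]],
  ],
)

```text
t: 17.93
eef_pos: [557.5, 28.4, 290.1]
tcp_rot: [3.14, -0.003, 3.047]
ft_force: [-0.7, 0.5, -1.1]
opening: 0.213
grip_force: 30.0
```

Request:
arm_command(
  rows=[
    [[0, 0, 0.005, 0, 0, 0, -1], [0, 0, 0.01, 0, 0, 0, -1], [0, 0, 0.02, 0, 0, 0, -1], [0, 0, 0.02, 0, 0, 0, -1], [0, 0, 0.02, 0, 0, 0, -1]],
  ],
)

```text
t: 18.35
eef_pos: [558.1, 27.7, 290.0]
tcp_rot: [3.14, 0.002, 3.046]
ft_force: [0.9, 1.1, -1.6]
opening: 0.213
grip_force: 30.0
```

Request:
arm_command(
  rows=[
    [[0, 0, 0.01, 0, 0, 0, -1], [0, 0, 0.02, 0, 0, 0, -1], [0, 0, 0.027, 0, 0, 0, -1], [0, 0, 0.027, 0, 0, 0, -1], [0, 0, 0.027, 0, 0, 0, -1]],
  ],
)

```text
t: 18.77
eef_pos: [558.1, 27.6, 285.4]
tcp_rot: [3.14, 0.001, 3.046]
ft_force: [-0.6, -0.3, -1.7]
opening: 0.211
grip_force: 30.0
```

Request:
arm_command(
  rows=[
    [[0, 0, 0.003, 0, 0, 0, -1], [0, 0, 0.006, 0, 0, 0, -1], [0, 0, 0.006, 0, 0, 0, -1], [0, 0, 0.006, 0, 0, 0, -1]],
  ],
)

```text
t: 19.1
eef_pos: [558.2, 27.6, 284.9]
tcp_rot: [3.14, 0.002, 3.046]
ft_force: [-0.3, 0.1, 2.9]
opening: 0.215
grip_force: 30.0
```

Request:
arm_command(
  rows=[
    [[0, 0, 0, 0, 0, 0, -0.2], [0, 0, 0, 0, 0, 0, -0.2], [0, 0, 0, 0, 0, 0, -0.2], [0, 0, 0, 0, 0, 0, -0.2], [0, 0, 0, 0, 0, 0, -0.2], [0, 0, 0, 0, 0, 0, -0.2], [0, 0, -0.03, 0, 0, 0, -0.2], [0, 0, -0.06, 0, 0, 0, -0.2], [0, 0, -0.1, 0, 0, 0, -0.2]],
  ],
)

```text
t: 19.85
eef_pos: [558.1, 27.6, 300.0]
tcp_rot: [3.14, 0.001, 3.046]
ft_force: [0.7, 0.5, -1.1]
opening: 0.401
grip_force: 0.0
```

Request:
arm_command(
  rows=[
    [[0, 0, -0.1, 0, 0, 0, -0.2], [0, 0, -0.3, 0, 0, 0, -0.2], [0, 0, -0.5, 0, 0, 0, -0.2], [0, 0, -0.75, 0, 0, 0, -0.2], [0, 0, -1, 0, 0, 0, -0.2], [0, 0, -1, 0, 0, 0, -0.2], [0, 0, -1, 0, 0, 0, -0.2]],
  ],
)

```text
t: 20.43
eef_pos: [557.5, 27.5, 452.1]
tcp_rot: [3.14, 0.006, 3.046]
ft_force: [-0.6, -0.1, -0.8]
opening: 0.396
grip_force: 0.0
```

```bash
python3 - <<'E'
from plan import *
im,P=cloud('wrist')
cv2.imwrite('pics/w3.png',im[...,::-1])
c,s=np.cos(-.084),np.sin(-.084)
B=np.stack([(P[...,0]-562)*c+(P[...,1]+17)*s,-(P[...,0]-562)*s+(P[...,1]+17)*c,P[...,2]],-1)
k=(abs(B[...,0])<54)&(B[...,1]>6)&(B[...,1]<84)&(B[...,2]>100)&(B[...,2]<130)
print('tip/cap',k.sum(),B[k].mean(0),B[k][:,2].max())
k=(abs(B[...,0])<54)&(B[...,1]>6)&(B[...,1]<84)&(B[...,2]>30)&(B[...,2]<90)
print('body',B[k].min(0),B[k].max(0))
E
```

```text
tip/cap 134 [ -9.08339936  44.17804549 106.14502365] 123.9735028687449
body [-28.64825007  23.91654459  30.26165204] [11.12821114 65.32257379 89.09546665]
```

View pics/w3.png

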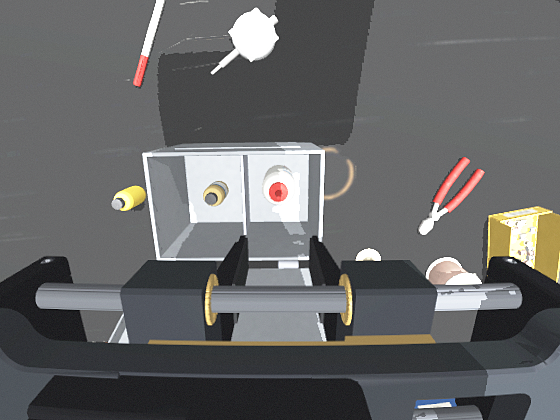

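The bottle stands in the free cell at (279,187), with the amber bottle upright at (215,195). Next is the lid bar.

```bash
python3 - <<'E'
from plan import *
plan([((550,10,545),down(2.25)),((570,-10,545),down(1.487)),((668,-26,530),down(1.487)),((668,-26,476),down(1.487))])
E
```

```text
[0.037, -0.12, -0.632] [0.0004, 0.0003, 0.1266] rows>=6.4 
[-0.187, 0.02, 0.0] [0.0, -0.0, 0.1214] rows>=6.1 
[-0.052, 0.66, 0.1] [0.0, 0.0, 0.0] rows>=2.4 
[0.0, -0.0, 0.36] [0.0, 0.0, 0.0] rows>=1.3
```

Request:
arm_command(
  rows=[
    [[0.037, -0.12, -0.632, 0, 0, 0.1266, -0.2], [0.037, -0.12, -0.632, 0, 0, 0.1266, -0.2], [0.037, -0.12, -0.632, 0, 0, 0.1266, -0.2], [0.037, -0.12, -0.632, 0, 0, 0.1266, -0.2], [0.037, -0.12, -0.632, 0, 0, 0.1266, -0.2], [0.037, -0.12, -0.632, 0, 0, 0.1266, -0.2], [0.037, -0.12, -0.632, 0, 0, 0.1266, -0.2], [0.037, -0.12, -0.632, 0, 0, 0.1266, -0.2], [0.037, -0.12, -0.632, 0, 0, 0.1266, -0.2]],
  ],
)

```text
t: 21.23
eef_pos: [550.7, 9.9, 543.2]
tcp_rot: [3.141, -0.002, 2.252]
ft_force: [0.2, -0.1, 1.2]
opening: 0.399
grip_force: 0.0
```

Request:
arm_command(
  rows=[
    [[-0.187, 0.02, 0, 0, 0, 0.1214, -0.2], [-0.187, 0.02, 0, 0, 0, 0.1214, -0.2], [-0.187, 0.02, 0, 0, 0, 0.1214, -0.2], [-0.187, 0.02, 0, 0, 0, 0.1214, -0.2], [-0.187, 0.02, 0, 0, 0, 0.1214, -0.2], [-0.187, 0.02, 0, 0, 0, 0.1214, -0.2], [-0.187, 0.02, 0, 0, 0, 0.1214, -0.2], [-0.187, 0.02, 0, 0, 0, 0.1214, -0.2], [-0.187, 0.02, 0, 0, 0, 0.1214, -0.2]],
  ],
)

```text
t: 21.98
eef_pos: [570.6, -10.0, 544.1]
tcp_rot: [3.141, -0.001, 1.492]
ft_force: [-0.3, -0.3, 0.3]
opening: 0.405
grip_force: 0.0
```

```bash
python3 - <<'E'
from plan import *
print(state()['joints'],state()['eef_pos'],state()['tcp_rot'])
c,s=np.cos(-.084),np.sin(-.084)
for n in('wrist','side'):
    im,P=cloud(n)
    B=np.stack([(P[...,0]-562)*c+(P[...,1]+17)*s,-(P[...,0]-562)*s+(P[...,1]+17)*c,P[...,2]],-1)
    q=B[(B[...,2]>280)&(B[...,2]<310)&(abs(B[...,1])<42)&(B[...,0]>85)&(B[...,0]<130)]
    print(n,len(q), np.percentile(q,[3,50,97],axis=0).round(1) if len(q)>5 else 0, np.polyfit(q[:,1],q[:,0],1) if len(q)>5 else 0)
plan([((668,-26,530),down(1.487)),((668,-26,476),down(1.487))])
E
```

```text
[-1.33409299e-01  3.02611762e-01  1.48625128e+00  1.33424407e-03
  1.35233686e+00 -5.51523234e-02] [570.59192286  -9.97883233 544.0746411 ] [ 3.14112888e+00 -1.27902566e-03  1.49225074e+00]
wrist 948 [[102.5 -21.1 294.9]
 [105.5  11.3 299.1]
 [110.8  40.3 300.8]] [-2.25792718e-04  1.05923592e+02]
side 152 [[103.7 -38.8 297.4]
 [108.7   1.3 300.8]
 [112.6  38.8 303.3]] [-1.13977768e-02  1.08520508e+02]
[-0.054, 0.656, 0.095] [0.0001, -0.0002, 0.0006] rows>=2.4 
[0.0, -0.0, 0.36] [0.0, 0.0, 0.0] rows>=1.3
```

Request:
arm_command(
  rows=[
    [[-0.054, 0.656, 0.09, 0, 0, 0, -0.3], [-0.054, 0.656, 0.09, 0, 0, 0, -0.3], [-0.054, 0.656, 0.09, 0, 0, 0, -0.3], [-0.054, 0.656, 0.09, 0, 0, 0, -0.3], [-0.054, 0.656, 0.09, 0, 0, 0, -0.3], [-0.054, 0.656, 0.09, 0, 0, 0, -0.3]],
  ],
)

```text
t: 22.58
eef_pos: [667.4, -26.1, 531.1]
tcp_rot: [3.141, -0.001, 1.489]
ft_force: [-0.4, -0.0, 0.4]
opening: 0.35
grip_force: 0.0
```

Request:
arm_command(
  rows=[
    [[0, 0, 0.05, 0, 0, 0, -0.3], [0, 0, 0.12, 0, 0, 0, -0.3], [0, 0, 0.2, 0, 0, 0, -0.3], [0, 0, 0.28, 0, 0, 0, -0.3], [0, 0, 0.34, 0, 0, 0, -0.3], [0, 0, 0.36, 0, 0, 0, -0.3], [0, 0, 0.36, 0, 0, 0, -0.3], [0, 0, 0.36, 0, 0, 0, -0.3]],
  ],
)

```text
t: 23.25
eef_pos: [667.9, -26.2, 477.3]
tcp_rot: [3.14, -0.001, 1.487]
ft_force: [0.2, -0.9, 0.4]
opening: 0.349
grip_force: 0.0
```

Request:
arm_command(
  rows=[
    [[0, 0, 0, 0, 0, 0, -0.5], [0, 0, 0, 0, 0, 0, -0.6], [0, 0, 0, 0, 0, 0, -0.7], [0, 0, 0, 0, 0, 0, -0.8], [0, 0, 0, 0, 0, 0, -1], [0, 0, 0, 0, 0, 0, -1], [0, 0, 0, 0, 0, 0, -1], [0, 0, 0, 0, 0, 0, -1], [0, 0, 0, 0, 0, 0, -1]],
  ],
)

```text
t: 24.0
eef_pos: [668.1, -26.2, 477.3]
tcp_rot: [3.139, -0.001, 1.487]
ft_force: [3.0, -0.4, 1.7]
opening: 0.097
grip_force: 30.0
```

```bash
python3 - <<'E'
import numpy as np
th=np.linspace(1.83,0,41)
p=lambda t:np.array([-166*np.cos(t),-166*np.sin(t)])/150
for c in range(4):
    print([ (p(th[c*10+i])-p(th[c*10])).round(3).tolist() for i in range(1,11)])
E
```

```text
[[-0.049, -0.012], [-0.099, -0.021], [-0.149, -0.029], [-0.199, -0.034], [-0.25, -0.036], [-0.301, -0.037], [-0.351, -0.035], [-0.402, -0.031], [-0.452, -0.024], [-0.502, -0.015]]
[[-0.049, 0.011], [-0.098, 0.024], [-0.146, 0.04], [-0.194, 0.058], [-0.24, 0.078], [-0.286, 0.1], [-0.33, 0.124], [-0.374, 0.15], [-0.416, 0.178], [-0.457, 0.208]]
[[-0.039, 0.032], [-0.077, 0.065], [-0.114, 0.101], [-0.148, 0.137], [-0.181, 0.176], [-0.212, 0.216], [-0.242, 0.257], [-0.269, 0.3], [-0.295, 0.343], [-0.318, 0.388]]
[[-0.021, 0.046], [-0.041, 0.093], [-0.058, 0.14], [-0.072, 0.189], [-0.085, 0.238], [-0.095, 0.287], [-0.103, 0.337], [-0.109, 0.388], [-0.113, 0.438], [-0.114, 0.489]]
```

Request:
arm_command(
  rows=[
    [[0, -0.049, -0.012, 0, 0, 0, -1], [0, -0.099, -0.021, 0, 0, 0, -1], [0, -0.149, -0.029, 0, 0, 0, -1], [0, -0.199, -0.034, 0, 0, 0, -1], [0, -0.25, -0.036, 0, 0, 0, -1], [0, -0.301, -0.037, 0, 0, 0, -1], [0, -0.351, -0.035, 0, 0, 0, -1], [0, -0.402, -0.031, 0, 0, 0, -1], [0, -0.452, -0.024, 0, 0, 0, -1], [0, -0.502, -0.015, 0, 0, 0, -1]],
  ],
)

```text
t: 24.83
eef_pos: [592.1, -19.7, 478.8]
tcp_rot: [3.141, -0.002, 1.487]
ft_force: [0.1, 3.6, 1.8]
opening: 0.094
grip_force: 30.0
```

Request:
arm_command(
  rows=[
    [[0, -0.049, 0.011, 0, 0, 0, -1], [0, -0.098, 0.024, 0, 0, 0, -1], [0, -0.146, 0.04, 0, 0, 0, -1], [0, -0.194, 0.058, 0, 0, 0, -1], [0, -0.24, 0.078, 0, 0, 0, -1], [0, -0.286, 0.1, 0, 0, 0, -1], [0, -0.33, 0.124, 0, 0, 0, -1], [0, -0.374, 0.15, 0, 0, 0, -1], [0, -0.416, 0.178, 0, 0, 0, -1], [0, -0.457, 0.208, 0, 0, 0, -1]],
  ],
)

```text
t: 25.67
eef_pos: [524.0, -14.2, 447.3]
tcp_rot: [3.141, -0.001, 1.487]
ft_force: [-0.6, 3.0, -2.2]
opening: 0.097
grip_force: 30.0
```

Request:
arm_command(
  rows=[
    [[0, -0.039, 0.032, 0, 0, 0, -1], [0, -0.077, 0.065, 0, 0, 0, -1], [0, -0.114, 0.101, 0, 0, 0, -1], [0, -0.148, 0.137, 0, 0, 0, -1], [0, -0.181, 0.176, 0, 0, 0, -1], [0, -0.212, 0.216, 0, 0, 0, -1], [0, -0.242, 0.257, 0, 0, 0, -1], [0, -0.269, 0.3, 0, 0, 0, -1], [0, -0.295, 0.343, 0, 0, 0, -1], [0, -0.318, 0.388, 0, 0, 0, -1]],
  ],
)

```text
t: 26.5
eef_pos: [476.9, -10.1, 389.0]
tcp_rot: [3.14, -0.001, 1.487]
ft_force: [1.3, 2.4, -3.8]
opening: 0.099
grip_force: 30.0
```

Request:
arm_command(
  rows=[
    [[0, -0.021, 0.046, 0, 0, 0, -1], [0, -0.041, 0.093, 0, 0, 0, -1], [0, -0.058, 0.14, 0, 0, 0, -1], [0, -0.072, 0.189, 0, 0, 0, -1], [0, -0.085, 0.238, 0, 0, 0, -1], [0, -0.095, 0.287, 0, 0, 0, -1], [0, -0.103, 0.337, 0, 0, 0, -1], [0, -0.109, 0.388, 0, 0, 0, -1], [0, -0.113, 0.438, 0, 0, 0, -1], [0, -0.114, 0.47, 0, 0, 0, -1]],
  ],
)

```text
t: 27.33
eef_pos: [460.9, -8.8, 319.3]
tcp_rot: [3.138, -0.001, 1.487]
ft_force: [-6.1, 0.3, 44.6]
opening: 0.093
grip_force: 30.0
```

Request:
arm_command(
  rows=[
    [[0, 0, 0.007, 0, 0, 0, -1], [0, 0, 0.014, 0, 0, 0, -1], [0, 0, 0.019, 0, 0, 0, -1], [0, 0, 0.019, 0, 0, 0, -1], [0, 0, 0.019, 0, 0, 0, -1]],
  ],
)

```text
t: 27.75
eef_pos: [460.6, -8.8, 318.5]
tcp_rot: [3.136, -0.001, 1.488]
ft_force: [-4.8, 0.7, 34.7]
opening: 0.098
grip_force: 30.0
```

Request:
arm_command(
  rows=[
    [[0, 0, -0.008, 0, 0, 0, -1], [0, 0, -0.012, 0, 0, 0, -1], [0, 0, -0.012, 0, 0, 0, -1]],
  ],
)

```text
t: 28.0
eef_pos: [460.8, -8.8, 318.7]
tcp_rot: [3.138, -0.001, 1.488]
ft_force: [3.0, 0.6, 11.9]
opening: 0.094
grip_force: 30.0
```

```bash
python3 - <<'E'
from plan import *
im,P=cloud('side');print(state()['ft_force'])
c,s=np.cos(-.084),np.sin(-.084)
B=np.stack([(P[...,0]-562)*c+(P[...,1]+17)*s,-(P[...,0]-562)*s+(P[...,1]+17)*c,P[...,2]],-1)
q=B[(B[...,2]>100)&(B[...,2]<200)&(abs(B[...,1])<85)&(abs(B[...,0])<55)];A=np.c_[q[:,:2],np.ones(len(q))]
h=np.median(q[:,2]);m=abs(q[:,2]-h)<12;print(len(q),h,np.linalg.lstsq(A[m],q[m,2],rcond=None)[0])
cv2.imwrite('pics/shut.png',cv2.resize(im[130:360,170:420],None,fx=2.4,fy=2.4)[...,::-1])
E
```

```text
[ 3.73548789  0.96887331 12.29011355]
3089 142.01890366556677 [7.69095688e-04 3.60072434e-03 1.42075642e+02]
```

View pics/shut.png

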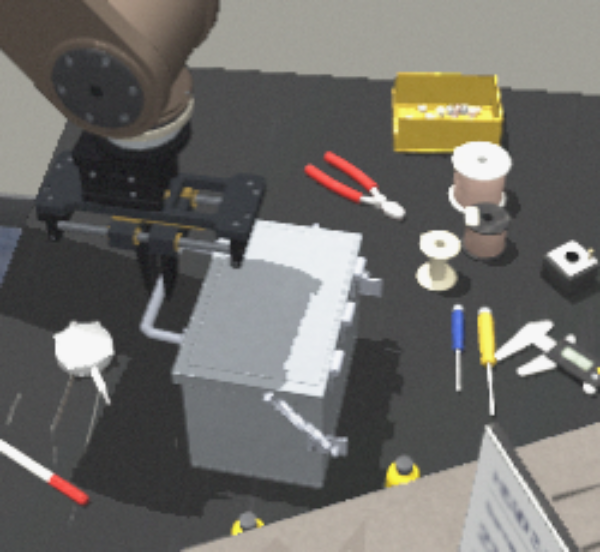

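The lid is level (slope along the box's x under 0.001), so it is shut. I'll release with a small opening and rise straight up.

Request:
arm_command(
  rows=[
    [[0, 0, 0, 0, 0, 0, -0.5], [0, 0, 0, 0, 0, 0, -0.5], [0, 0, 0, 0, 0, 0, -0.5], [0, 0, 0, 0, 0, 0, -0.5], [0, 0, 0, 0, 0, 0, -0.5], [0, 0, -0.05, 0, 0, 0, -0.5], [0, 0, -0.12, 0, 0, 0, -0.5], [0, 0, -0.2, 0, 0, 0, -0.5], [0, 0, -0.3, 0, 0, 0, -0.5]],
  ],
)

```text
t: 28.8
eef_pos: [460.1, -8.7, 363.6]
tcp_rot: [-3.141, -0.001, 1.487]
ft_force: [-0.3, 0.9, 0.1]
opening: 0.251
grip_force: 0.0
```

Request:
arm_command(
  rows=[
    [[0, 0, -0.2, 0, 0, 0, -0.5], [0, 0, -0.4, 0, 0, 0, -0.5], [0, 0, -0.6, 0, 0, 0, -0.5], [0, 0, -0.6, 0, 0, 0, -0.5], [0, 0, -0.6, 0, 0, 0, -0.5], [0, 0, -0.6, 0, 0, 0, -0.5]],
  ],
)

```text
t: 29.3
eef_pos: [459.7, -8.7, 452.8]
tcp_rot: [3.141, -0.001, 1.487]
ft_force: [0.1, 0.0, 0.1]
opening: 0.249
grip_force: 0.0
```

```bash
python3 - <<'E'
from plan import *
im,P=cloud('side');s_=state();print(s_['ft_force'],s_['eef_pos'],s_['opening'])
c,s=np.cos(-.084),np.sin(-.084)
B=np.stack([(P[...,0]-562)*c+(P[...,1]+17)*s,-(P[...,0]-562)*s+(P[...,1]+17)*c,P[...,2]],-1)
q=B[(B[...,2]>130)&(B[...,2]<155)&(abs(B[...,1])<85)&(abs(B[...,0])<55)];A=np.c_[q[:,:2],np.ones(len(q))]
sl=np.linalg.lstsq(A,q[:,2],rcond=None)[0];print(len(q),sl)
if abs(sl[0])<.02: print(job_done())
E
```

```text
[0.53002811 0.00411528 0.11617592] [459.82609713  -8.74773948 452.35173613] 0.2506266233430073
3229 [1.51817764e-03 3.13192824e-03 1.42115483e+02]
the job is handed in; nothing more can be done
None
```

The job is handed in at about 29 s, verdict not shown: I stood the bottle on the bench, moved it upright into the free cell, and eased the lid shut (it measures level); the bystanders were not touched.

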